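Refit the feed-tube pusher

TASK

The feed head of the vegetable cutter is washed and its rectangular pusher lies on its side on the steel counter. First stand the pusher upright on its foot on the counter and let go of it; then take it again by its handle from above and plug it, foot first, into the rectangular feed tube inside the round hopper until its shoulder sits fully home on the tube, and let go. Leave the other kitchen things where they are.

Things in the scene. Friction and masses are not known exactly. Their poses are not given: they have to be found in the camera images.
- pusher: Rectangular grey plastic pusher. Origin: centre of its foot face; own x runs along its middle axis from foot to handle. Shank x 0 to 75 mm, 44 wide (own y), 34 thick (own z), foot edges chamfered 2 mm; shoulder plate x 75 to 83, 66 wide, 34 thick; handle block x 83 to 133, 36 wide, 22 thick. Starts lying flat: own z vertical, 34 mm high, handle roughly towards -y.
- pusher_shoulder (a point): On the pusher's middle axis, 75 mm from the foot, in the underside of the shoulder plate that comes to rest on the tube's rim.
- pusher_handle (a point): On the pusher's middle axis in its handle, 110 mm from the foot (23 mm short of the handle's end).
- head: Feed head, fixed, own z up, origin under its centre. Round white hopper, inside radius 82 mm, wall 4 mm, rim 150 mm above the counter, open above. In its middle a grey rectangular feed tube, outside 56 (own x) by 84 mm (own y), rim 85 mm above the counter; its hole is 36 (own x) by 46 mm (own y), 78 mm deep. A spout, 70 mm high, sticks out to own x = 128 mm.
- tube_mouth (a point): Centre of the feed tube's mouth, 85 mm above the counter; axes as the feed head's: the pusher's 34 mm thickness goes along own x, its 44 mm width along own y, either way round.
- round_pusher: Bystander: a slim round grey pusher standing up, diameter 50 mm at its collar, 100 mm high, near the feed head. Origin under its centre.
- jar: Bystander: a glass jar, diameter 64 mm, 100 mm high, near the feed head. Origin under its centre.
- mug: Bystander: a white mug, diameter 80 mm, 90 mm high. Origin under its centre.
- bowl: Bystander: a steel bowl, diameter 130 mm, 55 mm high. Origin under its centre.
- disc: Bystander: a steel slicing disc lying flat, diameter 170 mm, 4 mm thick with a hub 26 mm high. Origin under its centre.
- shaker: Bystander: a small glass shaker, diameter 40 mm, 75 mm high. Origin under its centre.
Not all that is in view belongs to the job. What is shaped like the head but purple is not meant. Leave any blue look-alike of the pusher alone.

How it is judged:
By the outcome, as a careful person would: the job done as asked, in the order asked, and still so for the second after the job is handed in, with the robot touching nothing.
It also fails if it takes over 67 s, if anything falls off the work surface, if the arm or the gripper's body presses on something with over 40 N, if the wrist force passes 120 N, or if a joint passes its speed limit or range.

ROBOT

A 7-joint arm with a two-finger parallel gripper is mounted at the origin on the work surface. World frame = base frame: x ahead of the robot, y to its left, z up, the work surface at z = 0. Lengths are in m, angles in rad, forces in N, time in s.
With the tool pointing down it reaches from about 0.4 to 0.85 m from the base axis. Payload 4.5 kg.
Tool frame: the origin (TCP) lies midway between the tips of the shut fingers; the grasp point (between the pads) lies 19 mm behind it; z points along the fingers, y is the line along which they close (so a half turn about z gives the same grasp; the last joint's range is limited). The gripper opens to 88 mm and grips with 3 to 60 N. Pads are 18 mm wide; open, the fingers measure 123 mm over their backs; the gripper's body (75 mm by 187 mm) begins 45 mm behind the grasp point.
Start: joints at [1.23, 0.689, -0.195, 1.565, 0.157, 0.902, -0.215], TCP at [0.229, -0.582, 0.218] pointing down, gripper open.
Joint ranges: [-3.01, 3.01], [-0.46, 2.08], [-1.47, 1.51], [0.13, 2.56], [-1, 4.14], [0.04, 2.09], [-2.66, 2.66]. Speed limits (rad/s): [2.57, 2.57, 3.14, 3.14, 3.14, 3.14, 3.14].

INTERFACE

Orientations are given as a unit quaternion [x, y, z, w].
In Python, from plant import r gives the robot as it stands.
- The arm moves only by the tool move_arm, never from a script. Its argument "targets" is a list that holds one entry, the list of rows, each a list of 7 numbers: the opening, from 0 (shut) to 1 (fully open), then the shift along the tool's x, y, z in mm, then the turn, a rotation vector about the tool's x, y, z in degrees. In form: [[[claw, dx, dy, dz, ax, ay, az], ...]]. A call has 1 to 10 rows; each row is the pose to reach, as a shift and turn from the pose commanded when the call began, along the tool's axes at that moment; what a row does not reach only later rows make up. A row lasts 1/8 s, in which the tool goes at most 62.5 mm and 10.7 degrees, less where a joint would pass 70% of its speed; a pose out of reach is approached as far as the arm can. A call with a gripper value outside its range is refused whole. The fingers move at their own pace and stop on an object; "newtons" is the grip in N (left out, the last holds). Time passes only in rows, so rows that repeat a pose let the fingers close. It gives the time, the measured TCP pose, the force, the opening and the grip force at its end, in the units of the state.
- r.get_state(): the state, without advancing time (a new reading comes with each control period).
- r.snapshot(name): name is "scene" or "top" or "wrist"; returns the picture (480x640x3 uint8, red, green, blue); there is no depth.
- r.camera_info(name): a dict with "fx", "fy", "cx", "cy" (pixels), "R" (3x3) and "t" (3): a world point X has camera coordinates R X + t. Camera axes: x right, y down, z forward; pixel columns grow to the right and rows downward; lengths in m; the calibration is good to about 2 mm. A picture is of the moment at which its call begins: read the wrist's pose just before it. camera_info takes no time and is no camera call; for the wrist camera it gives the pose at the moment of the call.
- r.finish_job(): hands the job in; it is judged then, once.
The state is a dict: "clock": time; "q": joint angles; "qd": joint speeds; "joint_torque": joint torques, N m; "tool_pos": TCP position; "eef_rot": TCP orientation; "contact_force": force on the tool from outside, world axes, zero at the start; "moment": the same for the moment, N m; "opening": opening from 0.0 (shut) to 1.0 (fully open); "finger_force": force on a finger pad.
Only numpy, scipy, OpenCV 4.12 (cv2) and the standard library are available. Lean on these libraries where they do the work, as an engineer would, in place of code of your own. Each camera call takes 0.05 s, during which the arm holds its last target. There are 200 camera calls.

## Working session

There is one attempt and no reset: what is moved stays moved. The work goes in short steps, Python scripts to look and compute and a tool call to move; the robot and the scene stay as the last step left them, time stands still between calls to the robot, and variables do not carry over. Pictures are saved under pics/ and viewed, at most 10 in all, crops included, and the job is handed in when it is done.

Besides the shell and the picture viewer there is one more tool, called after "Call:" as name(argument=value, ...), one argument or row to a line, values as JSON. move_arm: Moves the arm, as the interface text tells. Its arguments: {"type":"object","properties":{"targets":{"type":"array","items":{"type":"array","items":{"type":"array","items":{"type":"number"}}}},"newtons":{"type":"number"}},"required":["targets"]}

```bash
mkdir -p pics; ls; python3 - <<'E'
from plant import r
import cv2,numpy as np
for n in("scene","top"):
    cv2.imwrite(f"pics/{n}0.png",r.snapshot(n)[:,:,::-1]); c=r.camera_info(n); print(n,c)
s=r.get_state();print(s)
E
```

```text
pics
scene {'fx': 549.261407267037, 'fy': 549.261407267037, 'cx': 324.98763769354775, 'cy': 234.66639793893168, 'R': array([[-0.82017724,  0.57200767, -0.01079455],
       [ 0.49744208,  0.70368698, -0.50732239],
       [-0.28259631, -0.42146394, -0.86168873]]), 't': array([ 0.41191995, -0.16868765,  1.35168073])}
top {'fx': 446.2188680243641, 'fy': 446.2188680243641, 'cx': 319.42589251570286, 'cy': 240.11566407916595, 'R': array([[-0.02337473, -0.99964376, -0.01288352],
       [-0.99556295,  0.02445039, -0.09086578],
       [ 0.09114842,  0.01070239, -0.99577981]]), 't': array([-0.03869408,  0.48795617,  1.03864565])}
{'clock': 0.1, 'q': array([ 1.22983529,  0.68988424, -0.19452263,  1.56622187,  0.15729594,
        0.90248862, -0.2151168 ]), 'qd': array([ 0.00116126, -0.00214383, -0.00039929, -0.00200731,  0.00169228,
       -0.00089487, -0.00030709]), 'joint_torque': array([-3.23367974e-03, -5.28495741e+01, -1.27162144e+00, -1.53835326e+01,
       -5.25339448e-02,  2.00890863e-03,  2.08298479e-05]), 'tool_pos': array([ 0.22852655, -0.58109034,  0.21750506]), 'eef_rot': array([ 9.82489975e-01,  1.86313713e-01, -2.04998993e-04, -7.79449592e-04]), 'contact_force': array([-0.36758235,  0.05069196, -0.11373628]), 'moment': array([-0.00521222, -0.02654024,  0.00231418]), 'finger_force': 0.0, 'opening': 0.9998557776830899}
```

View pics/top0.png

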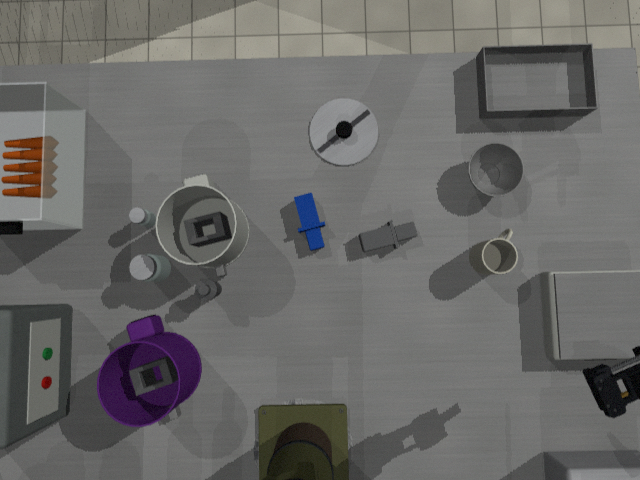

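View pics/scene0.png

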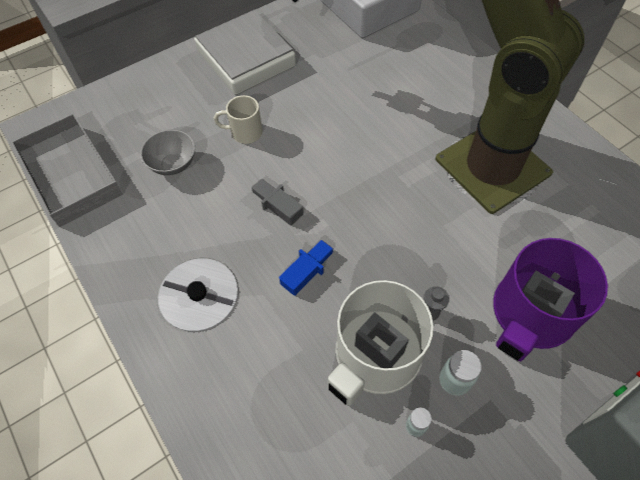

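Candidates for the pusher (top view):
- The grey one lying at (388,237).
- The blue look-alike at (310,222).
- The round grey one standing at (207,290).

Candidates for the head: white at (202,225) and purple at (150,378). I choose the grey pusher at (388,237) and the white head. Next is a close crop of both.

```bash
cat > h.py <<'E'
import numpy as np, cv2
from plant import r
from scipy.spatial.transform import Rotation as Rn
def ray(c,u,v,z):
    d=c["R"].T@np.array([(u-c["cx"])/c["fx"],(v-c["cy"])/c["fy"],1]); o=-c["R"].T@c["t"]
    return o+d*(z-o[2])/d[2]
def proj(c,X):
    p=c["R"]@np.array(X)+c["t"]; return c["fx"]*p[0]/p[2]+c["cx"],c["fy"]*p[1]/p[2]+c["cy"]
E
python3 - <<'E'
from h import *
im=cv2.imread("pics/top0.png")
a=cv2.resize(im[205:265,348:428],(640,480),interpolation=cv2.INTER_CUBIC)[:300*2]
a=cv2.resize(im[210:265,350:425],None,fx=5.2,fy=5.2,interpolation=cv2.INTER_CUBIC)
b=cv2.resize(im[170:280,150:255],None,fx=3.8,fy=3.8,interpolation=cv2.INTER_CUBIC)
H=max(a.shape[0],b.shape[0]);f=lambda x:cv2.copyMakeBorder(x,0,H-x.shape[0],0,0,0)
o=np.hstack([f(a),f(b)]);o=np.clip(o*1.5,0,255).astype(np.uint8);print(o.shape,a.shape)
cv2.imwrite("pics/crop1.png",o)
c=r.camera_info("top")
for n,u,v,z in[("p",388,237,.034),("foot",362,243,.034),("end",415,229,.028),("head",207,229,.085),("blue",310,222,.03),("round",207,290,.1),("mug",500,256,.09)]:print(n,ray(c,u,v,z).round(3))
E
```

```text
(418, 789, 3) (286, 390, 3)
p [ 0.489 -0.212  0.034]
foot [ 0.477 -0.15   0.034]
end [ 0.507 -0.277  0.028]
head [0.512 0.201 0.085]
blue [ 0.53  -0.029  0.03 ]
round [0.376 0.197 0.1  ]
mug [ 0.436 -0.448  0.09 ]
```

View pics/crop1.png

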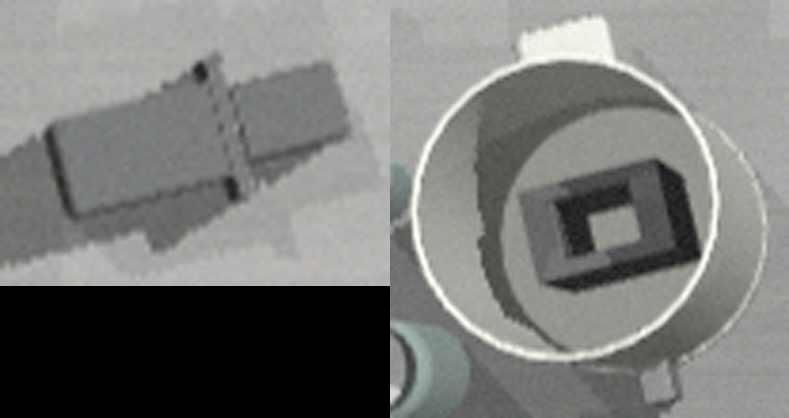

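The crop shows the grey pusher with its foot on the left at about (362,243) and its handle end on the right at about (416,229). The white head has its spout towards the top of the picture and the tube hole around (207,229).

```bash
cat >> h.py <<'E'
def rel(pos,Rg):
    "shift (mm) and turn (deg rotvec) in tool axes from present pose"
    s=r.get_state(); R=Rn.from_quat(s["eef_rot"]); return (R.inv().apply(np.array(pos)-s["tool_pos"])*1e3).round(1),(R.inv()*Rg).as_rotvec(degrees=True).round(1)
def frame(z,y):
    z=np.array(z,float);z/=np.linalg.norm(z);y=np.array(y,float);y-=z*(y@z);y/=np.linalg.norm(y)
    return Rn.from_matrix(np.c_[np.cross(y,z),y,z])
E
python3 - <<'E'
from h import *
c=r.camera_info("top")
k=lambda x,y,z:ray(c,350+(x+.5)/5.2-.5,210+(y+.5)/5.2-.5,z)
F=[k(48,130,.034),k(76,215,.034)];E=[k(333,63,.028),k(350,130,.028)];S=[k(240,90,.028),k(250,160,.028)]
print(*F,*E,*S,sep="\n")
f=(F[0]+F[1])/2;e=(E[0]+E[1])/2;d=(e-f)[:2];print(np.linalg.norm(F[0]-F[1]),np.linalg.norm(E[0]-E[1]),np.linalg.norm(d));d/=np.linalg.norm(d);print(d)
w=r.camera_info("wrist");s=r.get_state();R=Rn.from_quat(s["eef_rot"])
print("cam in tool",R.inv().apply(-w["R"].T@w["t"]-s["tool_pos"]),(w["R"]@R.as_matrix()).round(2),w["fx"])
# look pose: camera roughly above pusher and, for tilt: tool down, y along (.973,.23) or neg
for sg in(1,-1):
    Rg=frame([0,0,-1],[-d[1]*sg,d[0]*sg,0]);print(sg,rel([.495,-.24,.2],Rg))
E
```

```text
[ 0.49653395 -0.14337301  0.034     ]
[ 0.45776254 -0.1547565   0.034     ]
[ 0.52457258 -0.27428854  0.028     ]
[ 0.49376232 -0.2806764   0.028     ]
[ 0.51326546 -0.23160037  0.028     ]
[ 0.48121537 -0.23488099  0.028     ]
0.04040799394118789 0.03146547942694946 0.1323493121826106
[ 0.24192954 -0.97029382]
cam in tool [ 0.07443591  0.00061497 -0.16645027] [[-0.    1.    0.  ]
 [-0.96 -0.   -0.29]
 [-0.29 -0.    0.96]] 392.6438439878751
1 (array([ 372.8, -219.8,   17.8]), array([ -0.1,  -0.1, -82.5]))
-1 (array([ 372.8, -219.8,   17.8]), array([-0.1,  0.1, 97.5]))
```

Call:
move_arm(
  targets=[
    [[1, 385, -281, 0, 0, 0, -82.5], [1, 385, -281, 0, 0, 0, -82.5], [1, 385, -281, 0, 0, 0, -82.5], [1, 385, -281, 0, 0, 0, -82.5], [1, 385, -281, 0, 0, 0, -82.5], [1, 385, -281, 0, 0, 0, -82.5], [1, 385, -281, 0, 0, 0, -82.5], [1, 385, -281, 0, 0, 0, -82.5], [1, 385, -281, 0, 0, 0, -82.5], [1, 385, -281, 0, 0, 0, -82.5]],
  ],
)

```text
clock: 1.35
tool_pos: [0.4833, -0.1802, 0.2178]
eef_rot: [0.617, 0.787, -0.001, -0.0]
contact_force: [-0.4, -1.1, 0.6]
opening: 0.998
finger_force: 0.0
```

```bash
python3 - <<'E'
from h import *
s=r.get_state();print(s["clock"],s["tool_pos"],s["q"].round(2))
np.save("w1.npy",r.camera_info("wrist"),allow_pickle=True)
im=r.snapshot("wrist")[:,:,::-1];cv2.imwrite("pics/w1.png",im)
E
```

```text
1.35 [ 0.48332343 -0.18021014  0.21779741] [ 0.62  0.59 -0.57  1.88  0.44  0.8   0.06]
```

View pics/w1.png

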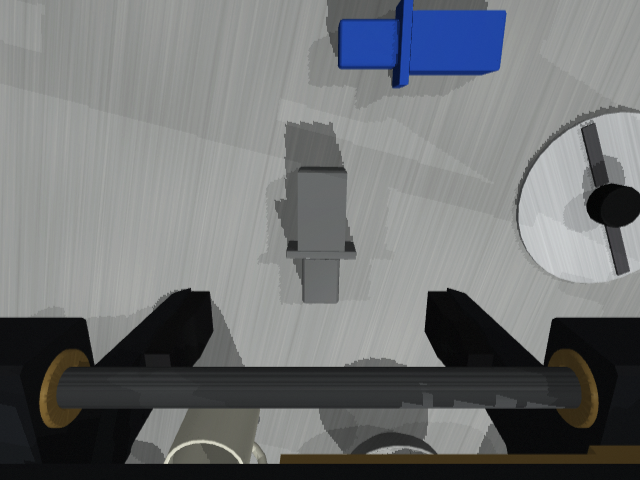

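The wrist view shows the grey pusher with its foot edge at (299–347,171), shoulder at row 250 and handle end at (303–338,303). The blue look-alike is above it and well apart.

```bash
python3 - <<'E'
from h import *
c=np.load("w1.npy",allow_pickle=True).item()
f=lambda u,v,z:ray(c,u,v,z)[:2]
P=dict(f1=f(299,171,.034),f2=f(347,171,.034),s1=f(297,250,.034),s2=f(346,250,.034),e1=f(303,301,.028),e2=f(338,301,.028))
for k,v in P.items():print(k,v.round(4))
F=(P["f1"]+P["f2"])/2;S=(P["s1"]+P["s2"])/2;E=(P["e1"]+P["e2"])/2
d=E-F;print(np.linalg.norm(d),np.linalg.norm(S-F),np.linalg.norm(P["f1"]-P["f2"]));d/=np.linalg.norm(d);print(d,np.degrees(np.arctan2(d[1],d[0])))
g=E-d*.019; print("grasp",g)
t=np.radians(30)
Z=np.r_[-d*np.sin(t),-np.cos(t)]; Rg=frame(Z,[-d[1],d[0],0])
G=np.r_[g,.0245]
for b in(.019-.1,.019):
    print(rel(G+Z*b,Rg), (G+Z*b).round(4))
print(rel(G+Z*.019+[0,0,.12],Rg))
E
```

```text
f1 [ 0.4589 -0.1526]
f2 [ 0.5001 -0.1424]
s1 [ 0.4736 -0.2247]
s2 [ 0.5183 -0.2137]
e1 [ 0.4915 -0.2772]
e2 [ 0.5252 -0.2688]
0.1287647696561323 0.07350607758339192 0.04245275246199216
[ 0.22411556 -0.97456258] -77.04912479442626
grasp [ 0.50409272 -0.25449416]
(array([-117. ,    2.5,  123.2]), array([-0.3, 30. ,  0.8])) [ 0.5132 -0.294   0.0946]
(array([-66.9,   3.4, 209.8]), array([-0.3, 30. ,  0.8])) [ 0.502  -0.2452  0.008 ]
(array([-67. ,   3.1,  89.8]), array([-0.3, 30. ,  0.8]))
```

Call:
move_arm(
  targets=[
    [[1, -117, 3, 123, 0, 30, 0.8], [1, -117, 3, 123, 0, 30, 0.8], [1, -117, 3, 123, 0, 30, 0.8], [1, -117, 3, 123, 0, 30, 0.8], [1, -92, 3, 166, 0, 30, 0.8], [1, -67, 3, 209, 0, 30, 0.8], [1, -67, 3, 209, 0, 30, 0.8], [1, -67, 3, 209, 0, 30, 0.8]],
  ],
)

```text
clock: 2.4
tool_pos: [0.5046, -0.2449, 0.0115]
eef_rot: [0.601, 0.757, 0.159, -0.202]
contact_force: [0.4, -0.2, 0.6]
opening: 1.0
finger_force: 0.0
```

Call:
move_arm(
  targets=[
    [[1, 0, 0, 4, 0, 0, 0], [0, 0, 0, 4, 0, 0, 0], [0, 0, 0, 4, 0, 0, 0], [0, 0, 0, 4, 0, 0, 0], [0, 0, 0, 4, 0, 0, 0], [0, 0, 0, 4, 0, 0, 0], [0, 0, 0, 4, 0, 0, 0], [0, 0, 0, 4, 0, 0, 0]],
  ],
  newtons=40,
)

```text
clock: 3.4
tool_pos: [0.5028, -0.2416, 0.0057]
eef_rot: [0.6, 0.757, 0.159, -0.204]
contact_force: [0.3, -0.3, 0.2]
opening: 0.396
finger_force: 39.9
```

```bash
python3 - <<'E'
from h import *
s=r.get_state();R=Rn.from_quat(s["eef_rot"])
d=np.array([.22412,-.97456,0]);F=np.array([.4795,-.1475,.017])-.002*d
Pr=frame([0,0,1],np.cross([0,0,1],d)) # own x=d
print(Pr.as_matrix().round(2)[:,0])
rT=R.inv()*Pr; pT=R.inv().apply(F-s["tool_pos"]); np.savez("grasp.npz",q=rT.as_quat(),p=pT); print("pusher in tool",pT)
print("up150 in tool",R.inv().apply([0,0,150]).round(1))
tgt=np.array([.57,-.25,.0]);o=tgt/np.linalg.norm(tgt)
# pusher upright: own x up; own z was up -> -outward ; 
Pg=Rn.from_matrix(np.c_[[0,0,1],np.cross(-o,[0,0,1]),-o])
Rg=Pg*rT.inv(); print("tool z",Rg.as_matrix()[:,2].round(2),"y",Rg.as_matrix()[:,1].round(2))
for h in(.08,.002):
    p=tgt+[0,0,h]-Rg.apply(pT);print(h,p.round(3),rel(p,Rg))
E
```

```text
[ 0.22 -0.97  0.  ]
pusher in tool [ 0.09131788 -0.00117881  0.03966429]
up150 in tool [  75.    -0.6 -129.9]
tool z [ 0.79 -0.35 -0.5 ] y [ 0.41  0.91 -0.  ]
0.08 [ 0.581 -0.253  0.179] (array([  61.6,   72.9, -164.8]), array([-15.1, -83.2, -56.4]))
0.002 [ 0.581 -0.253  0.101] (array([ 22.6,  73.2, -97.2]), array([-15.1, -83.2, -56.4]))
```

Call:
move_arm(
  targets=[
    [[0, 25, 0, -43, 0, 0, 0], [0, 50, 0, -87, 0, 0, 0], [0, 75, 0, -130, 0, 0, 0], [0, 75, 0, -130, 0, 0, 0]],
  ],
)

```text
clock: 3.9
tool_pos: [0.506, -0.2419, 0.1595]
eef_rot: [0.6, 0.758, 0.16, -0.2]
contact_force: [0.0, -1.1, -1.5]
opening: 0.393
finger_force: 39.9
```

```bash
python3 - <<'E'
from h import *
s=r.get_state();print(s["tool_pos"],s["opening"],s["q"].round(2))
g=np.load("grasp.npz");rT=Rn.from_quat(g["q"]);pT=g["p"]
tgt=np.array([.57,-.25,.0]);o=tgt/np.linalg.norm(tgt)
Pg=Rn.from_matrix(np.c_[[0,0,1],np.cross(-o,[0,0,1]),-o])
Rg=Pg*rT.inv(); print(rel(tgt+[0,0,.08]-Rg.apply(pT),Rg))
E
```

```text
[ 0.50599367 -0.24188073  0.15947058] 0.3934226417965152 [ 0.93  0.98 -0.74  1.45  0.18  1.19  0.49]
(array([-14.8,  70.5, -30.6]), array([-14.8, -82.8, -56.4]))
```

Call:
move_arm(
  targets=[
    [[0, -15, 70, -30, -14.8, -82.8, -56.4], [0, -15, 70, -30, -14.8, -82.8, -56.4], [0, -15, 70, -30, -14.8, -82.8, -56.4], [0, -15, 70, -30, -14.8, -82.8, -56.4], [0, -15, 70, -30, -14.8, -82.8, -56.4], [0, -15, 70, -30, -14.8, -82.8, -56.4], [0, -15, 70, -30, -14.8, -82.8, -56.4], [0, -15, 70, -30, -14.8, -82.8, -56.4], [0, -15, 70, -30, -14.8, -82.8, -56.4], [0, -15, 70, -30, -14.8, -82.8, -56.4]],
  ],
)

```text
clock: 5.15
tool_pos: [0.5737, -0.2566, 0.1707]
eef_rot: [0.303, 0.893, -0.081, 0.322]
contact_force: [-1.0, -1.3, -2.7]
opening: 0.396
finger_force: 39.9
```

```bash
python3 - <<'E'
from h import *
s=r.get_state();R=Rn.from_quat(s["eef_rot"]);print(s["tool_pos"],s["opening"],s["q"].round(2))
g=np.load("grasp.npz");rT=Rn.from_quat(g["q"]);pT=g["p"]
tgt=np.array([.57,-.25,.0]);o=tgt/np.linalg.norm(tgt)
Pg=Rn.from_matrix(np.c_[[0,0,1],np.cross(-o,[0,0,1]),-o])
Rg=Pg*rT.inv(); print(rel(tgt+[0,0,.02]-Rg.apply(pT),Rg))
print("foot",s["tool_pos"]+R.apply(pT),(R*rT).as_matrix()[:,0])
cs=r.camera_info("scene");u,v=map(int,proj(cs,s["tool_pos"]));a=r.snapshot("scene")[max(v-90,0):v+110,u-130:u+130,::-1]
cv2.imwrite("pics/s2.png",cv2.resize(a,None,fx=3,fy=3))
E
```

```text
[ 0.57373735 -0.25663     0.17069534] 0.39599874860756495 [ 0.58  0.73 -0.56  2.28  2.25  0.74 -1.01]
(array([29.7,  4.5, 43. ]), array([ -7.5, -20.9, -10.7]))
foot [ 0.53839548 -0.22632119  0.08268438] [ 0.26063912 -0.25809386  0.93029824]
```

View pics/s2.png

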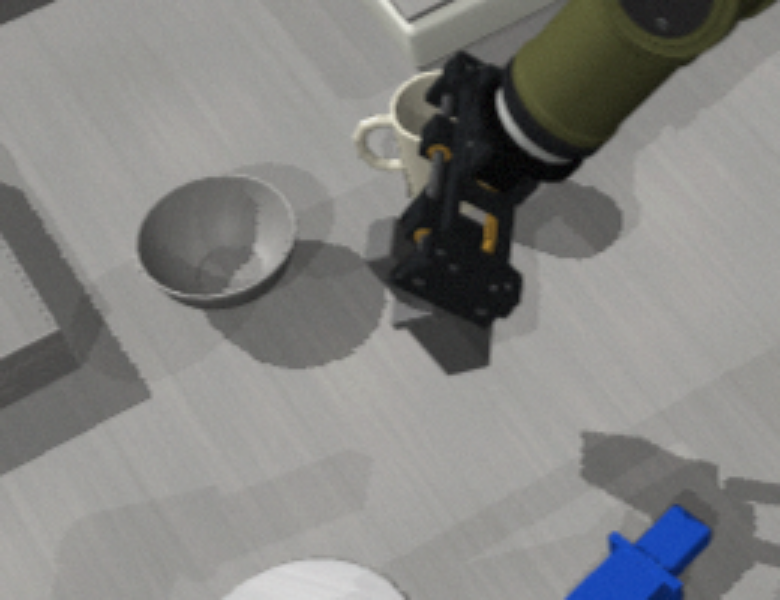

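The pusher is still in the grip, foot down, near (450,340) in the crop, with the mug and bowl clear. About 23° of turn remains.

Call:
move_arm(
  targets=[
    [[0, 0, 0, 0, -7.5, -20.9, -10.7], [0, 0, 0, 0, -7.5, -20.9, -10.7], [0, 0, 0, 0, -7.5, -20.9, -10.7], [0, 0, 0, 0, -7.5, -20.9, -10.7], [0, 0, 0, 0, -7.5, -20.9, -10.7], [0, 0, 0, 0, -7.5, -20.9, -10.7]],
  ],
)

```text
clock: 5.95
tool_pos: [0.5734, -0.2573, 0.1704]
eef_rot: [0.179, 0.849, -0.106, 0.486]
contact_force: [0.2, -0.2, -0.5]
opening: 0.402
finger_force: 39.9
```

```bash
cat > st.py <<'E'
from h import *
s=r.get_state();R=Rn.from_quat(s["eef_rot"]);print(s["tool_pos"],s["opening"],s["q"].round(2),s["contact_force"])
g=np.load("grasp.npz");rT=Rn.from_quat(g["q"]);pT=g["p"]
f=s["tool_pos"]+R.apply(pT);ax=(R*rT).as_matrix()[:,0]
print("foot",f,ax)
Rg=Rn.align_vectors([[0,0,1]],[ax])[0]*R
t=f.copy();t[2]=.004;print(rel(t-Rg.apply(pT),Rg))
E
python3 st.py
```

```text
[ 0.5734467  -0.25727251  0.17035076] 0.40243518330085976 [ 0.75  1.09 -0.84  2.56  2.69  1.57 -0.96] [ 0.23385343 -0.18718948 -0.459754  ]
foot [ 0.5619385  -0.25411351  0.07150146] [ 5.29859858e-03 -4.93684653e-04  9.99985840e-01]
(array([58.5,  0.3, 33.6]), array([-0. , -0.3,  0.1]))
```

Call:
move_arm(
  targets=[
    [[0, 10, 0, 22, 0, 0, 0], [0, 20, 0, 44, 0, 0, 0], [0, 32, 0, 65, 0, 0, 0], [0, 32, 0, 65, 0, 0, 0], [0, 32, 0, 65, 0, 0, 0]],
  ],
)

```text
clock: 6.58
tool_pos: [0.6102, -0.273, 0.1116]
eef_rot: [0.178, 0.848, -0.106, 0.488]
contact_force: [-0.2, 0.2, -1.8]
opening: 0.399
finger_force: 39.9
```

```bash
python3 st.py; python3 - <<'E'
from h import *
s=r.get_state()
cs=r.camera_info("scene");u,v=map(int,proj(cs,s["tool_pos"]));a=r.snapshot("scene")[max(v-70,0):v+80,u-100:u+100,::-1]
cv2.imwrite("pics/s3.png",cv2.resize(a,None,fx=4,fy=4,interpolation=cv2.INTER_CUBIC))
E
```

```text
[ 0.61015271 -0.27298737  0.11160297] 0.3989683071424699 [ 0.76  1.21 -0.78  2.42  2.8   1.53 -0.9 ] [-0.1882026   0.16051445 -1.84549415]
foot [ 0.59887961 -0.26985339  0.01272579] [ 2.86539670e-03 -4.36373918e-04  9.99995800e-01]
(array([ 7.7, -0. ,  4.1]), array([-0. , -0.2,  0. ]))
```

View pics/s3.png

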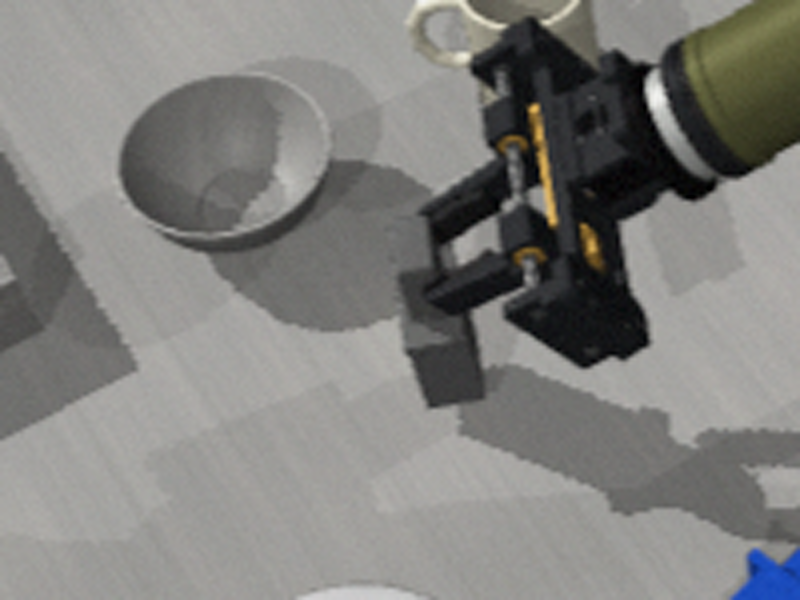

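The pusher is upright in the grip, foot at about (455,390) in the crop and clear of the bowl. I'll lower it to contact.

Call:
move_arm(
  targets=[
    [[0, 5, 0, 3, 0, 0, 0], [0, 8, 0, 4.5, 0, 0, 0], [0, 9, 0, 5, 0, -0.2, 0], [0, 9, 0, 5, 0, -0.2, 0]],
  ],
)

```text
clock: 7.12
tool_pos: [0.6099, -0.2734, 0.1001]
eef_rot: [0.179, 0.847, -0.106, 0.489]
contact_force: [0.5, 0.1, -0.8]
opening: 0.396
finger_force: 39.9
```

Call:
move_arm(
  targets=[
    [[0, 0.9, 0, 0.5, 0, 0, 0], [0, 1.8, 0, 1, 0, 0, 0], [0, 1.8, 0, 1, 0, 0, 0]],
  ],
)

```text
clock: 7.5
tool_pos: [0.6103, -0.2735, 0.0989]
eef_rot: [0.179, 0.847, -0.106, 0.49]
contact_force: [-0.9, -0.9, 1.4]
opening: 0.399
finger_force: 39.9
```

Call:
move_arm(
  targets=[
    [[0, 1, 0, 0.5, 0, 0, 0], [0, 1.7, 0, 1, 0, 0, 0], [0, 1.7, 0, 1, 0, 0, 0]],
  ],
)

```text
clock: 7.88
tool_pos: [0.6112, -0.2739, 0.099]
eef_rot: [0.179, 0.846, -0.106, 0.492]
contact_force: [-2.2, 0.0, 9.1]
opening: 0.395
finger_force: 39.9
```

Call:
move_arm(
  targets=[
    [[0, -1, 0, -0.5, 0, 0, 0], [0.45, -1, 0, -0.5, 0, 0, 0], [0.5, -1, 0, -0.5, 0, 0, 0], [0.7, -1, 0, -0.5, 0, 0, 0], [1, -1, 0, -0.5, 0, 0, 0], [1, -1, 0, -0.5, 0, 0, 0], [1, -1, 0, -0.5, 0, 0, 0]],
  ],
  newtons=5,
)

```text
clock: 8.75
tool_pos: [0.6101, -0.2734, 0.0974]
eef_rot: [0.179, 0.847, -0.106, 0.489]
contact_force: [-0.5, 0.0, -0.7]
opening: 0.932
finger_force: 0.0
```

```bash
python3 st.py; python3 - <<'E'
from h import *
s=r.get_state()
# retreat plan then tool-down above
R=Rn.from_quat(s["eef_rot"]);print("up100",R.inv().apply([0,0,100]).round(1), R.as_matrix().round(2))
E
```

```text
[ 0.61009125 -0.273383    0.09742296] 0.9324671165902509 [ 0.76  1.25 -0.77  2.42  2.83  1.55 -0.9 ] [-0.48851323  0.03451513 -0.72013022]
foot [ 0.59915429 -0.27026514 -0.00149248] [-4.96057378e-04 -1.40655616e-04  9.99999867e-01]
(array([-4.8,  0. , -2.7]), array([ 0.,  0., -0.]))
up100 [-86.6  -0.4 -50. ] [[-0.46  0.41  0.79]
 [ 0.2   0.91 -0.35]
 [-0.87 -0.   -0.5 ]]
```

Call:
move_arm(
  targets=[
    [[1, 0, 0, -30, 0, 0, 0], [1, 0, 0, -75, 0, 0, 0], [1, 0, 0, -110, 0, 0, 0], [1, -50, 0, -135, 0, 0, 0], [1, -90, 0, -160, 0, 0, 0], [1, -100, 0, -168, 0, 0, 0]],
  ],
)

```text
clock: 9.5
tool_pos: [0.5499, -0.2461, 0.2797]
eef_rot: [0.181, 0.852, -0.104, 0.48]
contact_force: [-0.2, -0.7, -0.6]
opening: 1.002
finger_force: 0.0
```

```bash
python3 - <<'E'
from h import *
s=r.get_state();print(s["tool_pos"],s["q"].round(2))
Rg=frame([0,0,-1],[.91,-.41,0])
print(rel([.5,-.22,.26],Rg))
c=r.camera_info("scene");a=r.snapshot("scene")[:,:,::-1]
u,v=map(int,proj(c,[.6,-.27,.06]));cv2.imwrite("pics/s4.png",cv2.resize(a[v-60:v+60,u-80:u+80],None,fx=4,fy=4))
E
```

```text
[ 0.54986691 -0.24605235  0.27965587] [ 1.    1.   -1.47  2.56  2.25  1.54 -0.59]
(array([ 45.9,   3.5, -37.9]), array([45.8, 45.9, 81.6]))
```

View pics/s4.png

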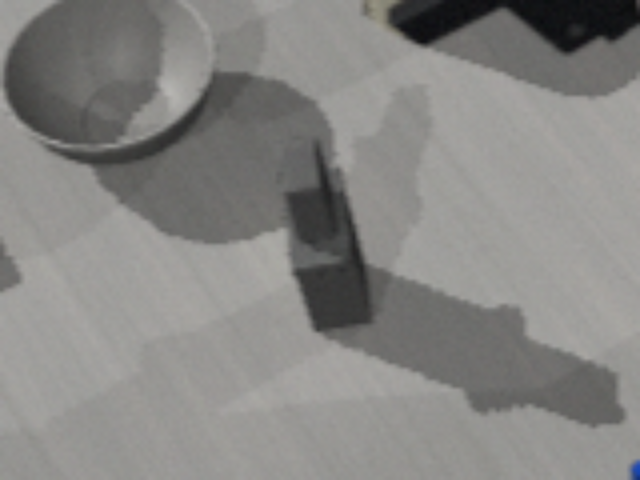

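The pusher stands free and upright, foot at about (343,322) in the crop. Next I turn the tool to point down, clear of it.

Call:
move_arm(
  targets=[
    [[1, 20, 3, -38, 45.8, 45.9, 81.6], [1, 20, 3, -38, 45.8, 45.9, 81.6], [1, 20, 3, -38, 45.8, 45.9, 81.6], [1, 20, 3, -38, 45.8, 45.9, 81.6], [1, 20, 3, -38, 45.8, 45.9, 81.6], [1, 20, 3, -38, 45.8, 45.9, 81.6], [1, 20, 3, -38, 45.8, 45.9, 81.6], [1, 20, 3, -38, 45.8, 45.9, 81.6], [1, 20, 3, -38, 45.8, 45.9, 81.6], [1, 20, 3, -38, 45.8, 45.9, 81.6]],
  ],
)

```text
clock: 10.8
tool_pos: [0.5122, -0.2265, 0.2803]
eef_rot: [0.841, 0.541, -0.0, -0.001]
contact_force: [0.1, 0.5, -0.1]
opening: 0.999
finger_force: 0.0
```

```bash
python3 - <<'E'
from h import *
s=r.get_state();print(s["tool_pos"],s["q"].round(2))
Rg=frame([0,0,-1],[.91,-.41,0]);print(Rn.from_quat(s["eef_rot"]).as_matrix().round(2))
print(rel([.5,-.22,.26],Rg))
E
```

```text
[ 0.51219434 -0.22649112  0.28033293] [ 1.01  0.87 -1.4   1.65  0.87  1.39 -0.94]
[[ 0.41  0.91 -0.  ]
 [ 0.91 -0.41  0.  ]
 [ 0.   -0.   -1.  ]]
(array([  0.8, -13.7,  20.4]), array([-0.2, -0. , -0.2]))
```

Call:
move_arm(
  targets=[
    [[1, -16, 48, 10, 0, 0, 0], [1, -33, 97, 30, 0, 0, 0], [1, -33, 97, 30, 0, 0, 0], [1, -33, 97, 30, 0, 0, 0]],
  ],
)

```text
clock: 11.3
tool_pos: [0.5866, -0.2946, 0.2505]
eef_rot: [0.839, 0.544, -0.0, -0.0]
contact_force: [-0.5, -0.1, 0.1]
opening: 0.997
finger_force: 0.0
```

```bash
python3 - <<'E'
from h import *
s=r.get_state();print(s["tool_pos"],s["q"].round(2))
c=r.camera_info("wrist");np.save("w2.npy",c,allow_pickle=True)
im=r.snapshot("wrist")[:,:,::-1];cv2.imwrite("pics/w2full.png",im)
u,v=map(int,proj(c,[.599,-.27,.133]));print(u,v)
y0,x0=max(v-70,0),u-90;print(x0,y0);cv2.imwrite("pics/w2.png",cv2.resize(im[y0:y0+140,x0:x0+180],None,fx=4,fy=4,interpolation=cv2.INTER_CUBIC))
E
```

```text
[ 0.58663269 -0.29462828  0.25049846] [ 0.95  0.99 -1.33  1.39  0.96  1.47 -0.76]
319 189
229 119
```

View pics/w2.png

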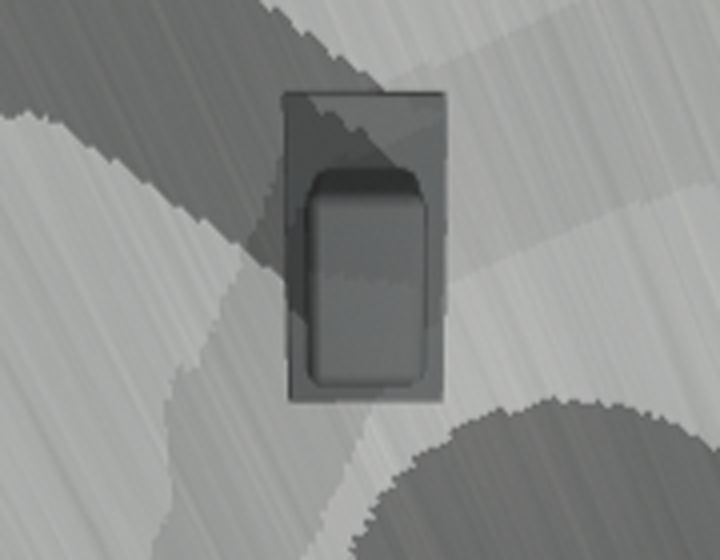

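The crop shows the pusher from above: shoulder plate corners (283,93), (446,93), (444,402), (289,402), and handle top at x 312–426, y 193–387, aligned with the tool.

```bash
python3 - <<'E'
from h import *
c=np.load("w2.npy",allow_pickle=True).item()
k=lambda x,y,z:ray(c,229+(x+.5)/4-.5,119+(y+.5)/4-.5,z)[:2]
S=np.array([k(*p,.083) for p in[(283,93),(446,93),(444,402),(289,402)]]);H=np.array([k(*p,.133) for p in[(311,192),(427,192),(426,387),(312,387)]])
print(S.mean(0),H.mean(0))
for Q in(S,H):
    w=(Q[0]+Q[1]-Q[2]-Q[3])/2;t=(Q[1]+Q[2]-Q[0]-Q[3])/2;print(np.linalg.norm(w),np.linalg.norm(t),np.degrees(np.arctan2(w[1],w[0])),np.degrees(np.arctan2(t[1],t[0])))
s=r.get_state();R=Rn.from_quat(s["eef_rot"]).as_matrix();print("tool y yaw",np.degrees(np.arctan2(R[1,1],R[0,1])))
m=H.mean(0);w=(S[0]+S[1]-S[2]-S[3]);a=np.arctan2(w[1],w[0])-np.pi/2
print(m,rel([*m,.098],frame([0,0,-1],[np.cos(a),np.sin(a),0])))
E
```

```text
[ 0.59869909 -0.27153083] [ 0.59917296 -0.27171444]
0.06554079905445978 0.033753919961258136 66.2923556642007 -24.132832781973057
0.03569476607578545 0.020919532207913493 65.95754609891169 -24.130986383282895
tool y yaw -24.076054804538163
[ 0.59917296 -0.27171444] (array([ 25.9,   2.2, 153.2]), array([-0. ,  0. , -0.4]))
```

Call:
move_arm(
  targets=[
    [[1, 26, 2.2, 40, 0, 0, 0], [1, 26, 2.2, 80, 0, 0, 0], [1, 26, 2.2, 115, 0, 0, 0], [1, 26, 2.2, 140, 0, 0, 0], [1, 26, 2.2, 153, 0, 0, 0], [1, 26, 2.2, 153, 0, 0, 0]],
  ],
)

```text
clock: 12.1
tool_pos: [0.5997, -0.273, 0.0978]
eef_rot: [0.84, 0.543, -0.0, 0.0]
contact_force: [-0.5, 0.1, 0.9]
opening: 1.002
finger_force: 0.0
```

Call:
move_arm(
  targets=[
    [[0, 0, 0, 0, 0, 0, 0], [0, 0, 0, 0, 0, 0, 0], [0, 0, 0, 0, 0, 0, 0], [0, 0, 0, 0, 0, 0, 0], [0, 0, 0, 0, 0, 0, 0], [0, 0, 0, 0, 0, 0, 0], [0, 0, 0, 0, 0, 0, 0], [0, 0, 0, 0, 0, 0, 0]],
  ],
  newtons=40,
)

```text
clock: 13.1
tool_pos: [0.5998, -0.2731, 0.0977]
eef_rot: [0.84, 0.543, -0.0, 0.0]
contact_force: [0.2, -0.1, 0.9]
opening: 0.245
finger_force: 39.9
```

Call:
move_arm(
  targets=[
    [[0, 0, 0, -30, 0, 0, 0], [0, 0, 0, -85, 0, 0, 0], [0, 0, 0, -140, 0, 0, 0], [0, 0, 0, -190, 0, 0, 0], [0, 45, -31, -195, 0, 0, -5], [0, 90, -62, -195, 0, 0, -10], [0, 135, -93, -195, 0, 0, -15], [0, 180, -124, -195, 0, 0, -20], [0, 225, -155, -195, 0, 0, -25], [0, 270, -186, -195, 0, 0, -30]],
  ],
)

```text
clock: 14.35
tool_pos: [0.5405, 0.0518, 0.2947]
eef_rot: [0.669, 0.743, 0.0, 0.001]
contact_force: [2.0, 0.5, -0.0]
opening: 0.247
finger_force: 39.9
```

```bash
python3 - <<'E'
from h import *
s=r.get_state();print(s["tool_pos"],s["q"].round(2),s["opening"])
print(rel([.526,.132,.293],frame([0,0,-1],[np.cos(.2094),np.sin(.2094),0])))
E
```

```text
[0.5404833  0.0517579  0.29466556] [ 0.52  0.83 -1.41  1.69  0.84  1.38 -0.92] 0.24708540517230346
(array([81.3, -6. ,  1.6]), array([ 0.1,  0. , -6. ]))
```

Call:
move_arm(
  targets=[
    [[0, 45, -3, 0, 0, 0, -3], [0, 81, -6, 0, 0, 0, -6], [0, 81, -6, 0, 0, 0, -6], [0, 81, -6, 0, 0, 0, -6]],
  ],
)

```text
clock: 14.85
tool_pos: [0.5271, 0.1292, 0.2936]
eef_rot: [0.631, 0.776, -0.0, 0.001]
contact_force: [-0.0, -0.9, -1.6]
opening: 0.243
finger_force: 39.9
```

```bash
python3 - <<'E'
from h import *
s=r.get_state();print(s["tool_pos"],s["q"].round(2),s["opening"])
c=r.camera_info("wrist");np.save("w3.npy",c,allow_pickle=True)
im=r.snapshot("wrist")[:,:,::-1];cv2.imwrite("pics/w3full.png",im)
u,v=map(int,proj(c,[.512,.201,.085]));x0,y0=max(u-110,0),max(v-80,0);print(u,v,x0,y0)
cv2.imwrite("pics/w3.png",cv2.resize(im[y0:y0+165,x0:x0+220],None,fx=3.6,fy=3.6,interpolation=cv2.INTER_CUBIC))
E
```

```text
[0.52710967 0.12918802 0.29356851] [ 0.38  0.83 -1.41  1.69  0.84  1.38 -0.97] 0.24321587437781006
317 122 207 42
```

View pics/w3.png

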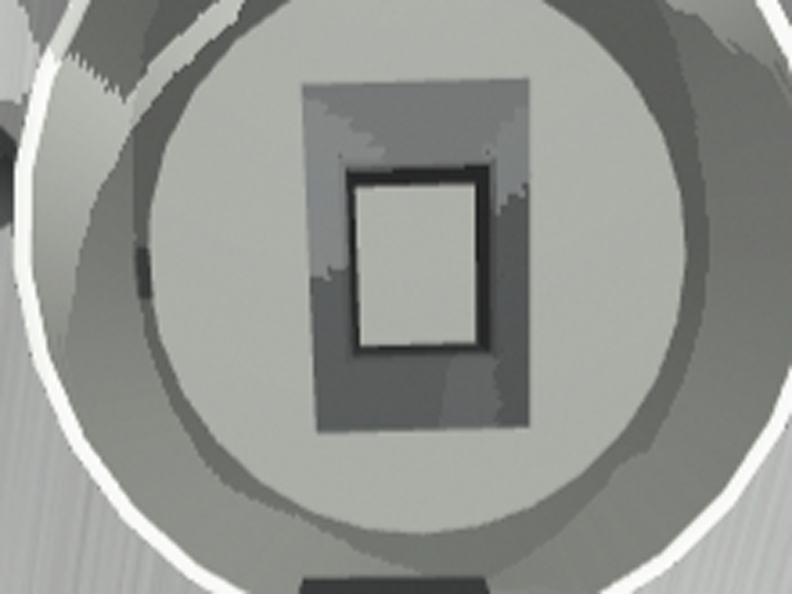

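The view shows the tube rim with outer corners (302,84), (529,78), (529,427), (317,432) and hole (346–491, 168–355). The held foot's edge is at the bottom, (300–487,578).

```bash
python3 - <<'E'
from h import *
c=np.load("w3.npy",allow_pickle=True).item()
def k(x,y,z): return ray(c,207+(x+.5)/3.6-.5,42+(y+.5)/3.6-.5,z)[:2]
O=np.array([k(*p,.085) for p in[(302,84),(529,78),(529,427),(317,432)]]);Hh=np.array([k(*p,.085) for p in[(346,171),(491,165),(492,353),(355,357)]])
for Q in(O,Hh):
    w=(Q[0]+Q[1]-Q[2]-Q[3])/2;t=(Q[1]+Q[2]-Q[0]-Q[3])/2;print(Q.mean(0),np.linalg.norm(w),np.linalg.norm(t),np.degrees(np.arctan2(w[1],w[0])),np.degrees(np.arctan2(t[1],t[0])))
s=r.get_state();R=Rn.from_quat(s["eef_rot"]);M=R.as_matrix();print("tool y yaw",np.degrees(np.arctan2(M[1,1],M[0,1])))
# foot edge in tool frame
for x,y in[(302,578),(487,578)]:
    p=k(x,y,s["tool_pos"][2]-.0967);print(R.inv().apply(np.r_[p,0]-np.r_[s["tool_pos"][:2],0])*1e3)
# subpixel refine: outline of dark tube via threshold in full picture
im=cv2.imread("pics/w3full.png").astype(float)
g=cv2.cvtColor(im.astype(np.uint8),cv2.COLOR_BGR2GRAY)
m=(g<150).astype(np.uint8)
u,v=map(int,proj(c,[*O.mean(0),.085]));m2=m.copy();
n,lab,st,ce=cv2.connectedComponentsWithStats(m2)
l=lab[int(42+120/3.6),int(207+420/3.6)];print(st[l])
cn=max(cv2.findContours((lab==l).astype(np.uint8),cv2.RETR_EXTERNAL,cv2.CHAIN_APPROX_NONE)[0],key=len)[:,0]
W=np.array([ray(c,*p,.085)[:2] for p in cn]);rc=cv2.minAreaRect((W*1000).astype(np.float32));print(rc)
E
```

```text
[0.51545302 0.20926524] 0.08375268958104783 0.05538712351783392 103.21318415582586 13.084464908248579
[0.5159719  0.20886834] 0.04502060773842319 0.035624612491175225 103.5486898904055 13.6453060100683
tool y yaw 11.673256274755163
[ 22.35209698 -18.63196599  -0.0426998 ]
[22.36977951 16.35183177 -0.03324556]
[ 291   64   63   99 4566]
((515.0147094726562, 208.94564819335938), (55.32615280151367, 84.26952362060547), 13.17498779296875)
```

```bash
python3 - <<'E'
from h import *
a=np.radians(13.2);Rg=frame([0,0,-1],[np.cos(a),np.sin(a),0])
for z in(.293,.19):print(rel(np.r_[.5154,.2090,z]-Rg.apply([.0007,-.0008,0]),Rg))
E
```

```text
(array([80.5,  5.5,  0.1]), array([ 0. ,  0.1, -1.5]))
(array([ 80.7,   5.4, 103.1]), array([ 0. ,  0.1, -1.5]))
```

Call:
move_arm(
  targets=[
    [[0, 40, 3, 0, 0, 0, -1.5], [0, 80.5, 5.5, 0, 0, 0, -1.5], [0, 80.5, 5.5, 0, 0, 0, -1.5], [0, 80.5, 5.5, 30, 0, 0, -1.5], [0, 80.5, 5.5, 60, 0, 0, -1.5], [0, 80.5, 5.5, 85, 0, 0, -1.5], [0, 80.5, 5.5, 100, 0, 0, -1.5], [0, 80.5, 5.5, 100, 0, 0, -1.5], [0, 80.5, 5.5, 100, 0, 0, -1.5]],
  ],
)

```text
clock: 16.02
tool_pos: [0.5163, 0.2101, 0.1934]
eef_rot: [0.621, 0.784, 0.001, 0.0]
contact_force: [0.2, 0.0, -1.7]
opening: 0.246
finger_force: 39.9
```

```bash
python3 - <<'E'
from h import *
a=np.radians(13.2);Rg=frame([0,0,-1],[np.cos(a),np.sin(a),0])
print(rel(np.r_[.5154,.2090,.183]-Rg.apply([.0007,-.0008,0]),Rg))
E
```

```text
(array([-1.5, -0.3, 10.4]), array([ 0.1, -0. ,  0.1]))
```

Call:
move_arm(
  targets=[
    [[0, -1.2, -0.2, 3, 0, 0, 0], [0, -1.2, -0.2, 6, 0, 0, 0], [0, -1.2, -0.2, 10, 0, 0, 0], [0, -1.2, -0.2, 13, 0, 0, 0], [0, -1.2, -0.2, 16, 0, 0, 0]],
  ],
)

```text
clock: 16.65
tool_pos: [0.516, 0.2083, 0.1763]
eef_rot: [0.621, 0.784, -0.0, 0.0]
contact_force: [-0.3, 0.1, -0.8]
opening: 0.246
finger_force: 39.9
```

Call:
move_arm(
  targets=[
    [[0, 0, 0, 6, 0, 0, 0], [0, 0, 0, 12, 0, 0, 0], [0, 0, 0, 18, 0, 0, 0], [0, 0, 0, 24, 0, 0, 0], [0, 0, 0, 30, 0, 0, 0]],
  ],
)

```text
clock: 17.27
tool_pos: [0.5159, 0.2082, 0.1461]
eef_rot: [0.621, 0.784, -0.0, 0.0]
contact_force: [-0.5, 0.1, -1.3]
opening: 0.244
finger_force: 39.9
```

Call:
move_arm(
  targets=[
    [[0, 0, 0, 6, 0, 0, 0], [0, 0, 0, 12, 0, 0, 0], [0, 0, 0, 18, 0, 0, 0], [0, 0, 0, 24, 0, 0, 0], [0, 0, 0, 30, 0, 0, 0], [0, 0, 0, 35, 0, 0, 0], [0, 0, 0, 35, 0, 0, 0]],
  ],
)

```text
clock: 18.15
tool_pos: [0.5159, 0.2081, 0.1111]
eef_rot: [0.621, 0.784, -0.0, 0.0]
contact_force: [0.2, -0.4, -0.7]
opening: 0.245
finger_force: 39.9
```

Call:
move_arm(
  targets=[
    [[0, 0, 0, 2, 0, 0, 0], [0, 0, 0, 4, 0, 0, 0], [0, 0, 0, 5, 0, 0, 0], [0, 0, 0, 6, 0, 0, 0], [0, 0, 0, 6, 0, 0, 0]],
  ],
)

```text
clock: 18.77
tool_pos: [0.5159, 0.2083, 0.1075]
eef_rot: [0.621, 0.784, -0.0, 0.001]
contact_force: [-2.4, -4.4, 13.6]
opening: 0.243
finger_force: 40.0
```

Call:
move_arm(
  targets=[
    [[0, 0, 0, -2, 0, 0, 0], [0.3, 0, 0, -2, 0, 0, 0], [0.45, 0, 0, -2, 0, 0, 0], [0.6, 0, 0, -2, 0, 0, 0], [0.6, 0, 0, -2, 0, 0, 0], [0.6, 0, 0, -2, 0, 0, 0], [0.6, 0, 0, -15, 0, 0, 0], [0.6, 0, 0, -50, 0, 0, 0], [0.6, 0, 0, -105, 0, 0, 0], [0.6, 0, 0, -150, 0, 0, 0]],
  ],
)

```text
clock: 20.02
tool_pos: [0.5158, 0.209, 0.2585]
eef_rot: [0.62, 0.784, 0.001, 0.0]
contact_force: [1.6, -0.5, 0.6]
opening: 0.6
finger_force: 0.0
```

Call:
move_arm(
  targets=[
    [[0.6, -30, 0, -20, 0, 0, 0], [0.6, -60, 0, -20, 0, 0, 0], [0.6, -60, 0, -20, 0, 0, 0]],
  ],
)

```text
clock: 20.4
tool_pos: [0.5305, 0.1477, 0.2761]
eef_rot: [0.622, 0.783, -0.001, 0.001]
contact_force: [0.5, 0.3, 0.2]
opening: 0.602
finger_force: 0.0
```

```bash
python3 - <<'E'
from h import *
s=r.get_state();print(s["clock"],s["tool_pos"],s["opening"])
c=r.camera_info("wrist");im=r.snapshot("wrist")[:,:,::-1]
for q in([.5154,.209,.143],[.5154,.209,.093]):print(proj(c,q))
u,v=map(int,proj(c,[.5154,.209,.12]));x0,y0=max(u-100,0),max(v-75,0);print(x0,y0)
A=cv2.resize(im[y0:y0+150,x0:x0+200],(400,300))
c2=r.camera_info("scene");b=r.snapshot("scene")[:,:,::-1];u,v=map(int,proj(c2,[.5154,.209,.1]))
B=cv2.resize(b[v-60:v+60,u-80:u+80],(400,300));cv2.imwrite("pics/fin.png",np.hstack([A,B]))
E
```

```text
20.4 [0.53048781 0.14769987 0.27613499] 0.6016956724742073
(np.float64(316.718916084142), np.float64(137.33558664406496))
(np.float64(316.9059347824294), np.float64(135.13890043074275))
216 61
```

View pics/fin.png

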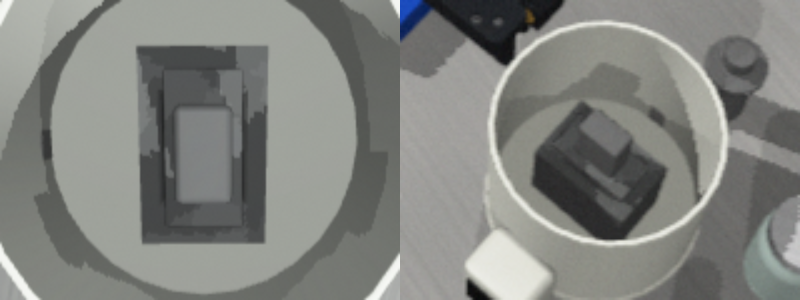

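The pusher sits centred in the tube with its shoulder plate flat on the rim (left image, 163–243 by 68–227). The round pusher and the jar are undisturbed, and the gripper is clear.

```bash
python3 -c "
from plant import r
print(r.finish_job())"
```

```text
the job is handed in; nothing more can be done
None
```

The pusher was stood upright on its foot and released, then gripped by its handle from above and plugged fully home in the white head's feed tube; I handed the job in at about 20.5 s of the 67 s allowed.

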